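Proof-pull a glued bracket, then put it to use

TASK

The bracket shelf was newly glued to the end of the tool cabinet and must be proved before it carries anything: pull the orange handle of the spring scale hooked to it straight out until the black pointer stands in the green band, hold it there for two full seconds without ever reaching the red band, then ease it back to zero without letting it snap. Once it has held, set the white bowl gently and upright in the middle of the bracket's shelf, let go, and leave the other things on the bench undisturbed.

Things in the scene. Friction and masses are not known exactly. Their poses are not given: they have to be found in the camera images.
- cabinet: Oak tool cabinet, glass doors, fixed; bracket shelf glued (firmly) to its end, spring scale hooked on that. Origin on the bench below the shelf's outer edge, z up. Along its +y: shelf (y 0 to 140 mm), then cabinet (y 140 to 400, x -90 to 90, 220 tall, doors on -x). Along its -y: the scale's grey housing (y -20 to -125, 44 wide, top at 140) on a stand, rod, orange handle.
- shelf_mid (a point): Centre of the upper face of the aluminium bracket shelf, 140 x 140 mm, 10 mm thick, top 140 mm above the bench; 70 mm from the cabinet's end panel, which rises 80 mm above the shelf. Axes as the cabinet's.
- pull_grip (a point): Grip point of the scale's orange handle, an upright paddle 60 mm wide (cabinet's x), 14 thick (y), 110 to 190 mm above the bench; this point is in its middle plane, 163 mm above the bench, 27 below its top. An 8 mm rod joins it 125 mm above the bench; 60 mm free between paddle and housing. Pulled along the cabinet's -y. Axes as the cabinet's.
- pull (a joint): How far the handle is pulled out, m: 0 at rest, 0.072 at the stop. Spring 300 N/m, no preload (0.040 is 12 N), friction 0.3 N, damping 8 N s/m. The black pointer on the housing moves with it: black line at zero, green band 0.034 to 0.046 (10 to 14 N), red band from 0.055 (16.5 N) on. Let go when pulled, it snaps back.
- bowl: White porcelain test bowl, loose, 0.1 to 0.2 kg, upright on the bench; 60 mm tall, rim 68 mm across outside, 65 mm across at 26 mm height, foot 46 mm across, wall 4 mm. Origin: centre of its underside; z up. Fragile.
- canister: White plastic screw-top canister with a blue cap, 72 mm across, 105 mm tall, loose on the bench, to be left alone. Origin: centre of its underside. It and the bowl may be found in either's place.
- rib: Stainless steel rib, a flat plate 60 x 170 x 5 mm with round ends, long along its y, loose on the bench, to be left alone. Origin: centre of its underside.
- bamboo_tool: Bamboo trimming tool, about 165 x 18 x 10 mm, long along its y, loose on the bench, to be left alone. Origin: under its middle.
Things that resemble listed ones, but are neither listed nor needed, are in the scene too. There is more than one size of the bowl; the job needs the largest.

How it is judged:
By the outcome, as a careful person would: the job done as asked, in the order asked, and still so for the second after the job is handed in, with the robot touching nothing.
It also fails if it takes over 64 s, if anything falls off the work surface, if the arm or the gripper's body presses on something with over 40 N, if the wrist force passes 120 N, or if a joint passes its speed limit or range.

ROBOT

A 6-joint arm with a two-finger parallel gripper is mounted at the origin on the work surface. World frame = base frame: x ahead of the robot, y to its left, z up, the work surface at z = 0. Lengths are in mm, angles in rad, forces in N, time in s.
With the tool pointing down it reaches from about 325 to 775 mm from the base axis. Payload 9.3 kg.
Tool frame: the origin (TCP) lies on the centre line of the jaws, within the pads' length; the fingertips stand 22 mm ahead of it and the grasp point (between the pads) lies 3 mm ahead of it; z points along the fingers, y is the line along which they close (so a half turn about z gives the same grasp; the last joint's range is limited). The gripper opens to 85 mm and grips with 20 to 120 N. Pads are 22 mm wide; open, the fingers measure 114 mm over their backs; the gripper's body (76 mm by 85 mm) begins 54 mm behind the grasp point. The pads swing forward as they close: fully open they stand 13 mm farther back than shut.
Start: joints at [-1.467, 0.259, 0.021, 1.334, 0, 1.418], TCP at [139.686, -531.963, 253.279] pointing down, gripper open.
Joint ranges: [-3.04, 3.04], [-0.91, 1.82], [-1.04, 1.36], [-1.92, 1.95], [-1.52, 1.45], [-3.14, 3.14]. Speed limits (rad/s): [2.22, 2.22, 2.79, 3.14, 3.14, 3.14].

INTERFACE

Orientations are given as a rotation vector (axis times angle).
In Python, from workcell import read_state, viewer, job gives the robot as it stands.
- The arm moves only by the tool send_rows, never from a script. Its argument "rows" is a list that holds one entry, the list of rows, each a list of 5 numbers: the opening, from 0 (shut) to 1 (fully open), then the shift along the world's x, y, z scaled (see below), then the turn about the world's z scaled (see below). A call has 1 to 10 rows; each row shifts and turns the commanded pose from where the row before left it; what a row does not reach is not made up. The controller multiplies each number of a shift by 50 cm and each number of a turn by 90 degrees. A row lasts 1/10 s, in which the tool goes at most 50 mm and 8.59 degrees, less where a joint would pass 70% of its speed; a pose out of reach is approached as far as the arm can. A call with a number of a shift or a turn outside -1 to 1 is refused whole. A call with a gripper value outside its range is refused whole. The fingers move at their own pace and stop on an object; "grip_force" is the grip in N (left out, the last holds). Time passes only in rows, so rows that do not move let the fingers close. It gives the time, the measured TCP pose, the force, the opening and the grip force at its end, in the units of the state.
- read_state(): the state, without advancing time (a new reading comes with each control period).
- viewer.grab_frame(name): name is "scene" or "top" or "wrist"; returns a dict with "pixels" (420x560x3 uint8, red, green, blue), "fovy" (degrees; the focal length in pixels is half the picture's height over the tangent of half this angle, whatever the lens; pixels are square), "cx", "cy" (the principal point, pixels), "R" (3x3) and "t" (3): a world point X has camera coordinates R X + t; the wrist camera has in their place "hand_eye" (4x4, takes a point from camera to tool coordinates, whose origin is the TCP and whose axes are the flange's). Camera axes: x right, y down, z forward; pixel columns grow to the right and rows downward; lengths in mm; the calibration is good to about 2 mm. A picture is of the moment at which its call begins: read the wrist's pose just before it. There is no depth.
- job.sign_off(): hands the job in; it is judged then, once.
The state is a dict: "time": time; "joint_pos": joint angles; "qvel": joint speeds; "tau": joint torques, N m; "ee_pos": TCP position; "tool_rot": TCP orientation; "wrist_force": force on the tool from outside, world axes, zero at the start; "moment": the same for the moment, N m; "grip_width": finger opening in mm; "gripper_force": force on a finger pad.
Only numpy, scipy, OpenCV 4.12 (cv2) and the standard library are available. Lean on these libraries where they do the work, as an engineer would, in place of code of your own. Each camera call takes 0.05 s, during which the arm holds its last target. There are 200 camera calls.

## Working session

There is one attempt and no reset: what is moved stays moved. The work goes in short steps, Python scripts to look and compute and a tool call to move; the robot and the scene stay as the last step left them, time stands still between calls to the robot, and variables do not carry over. Pictures are saved under pics/ and viewed, at most 10 in all, crops included, and the job is handed in when it is done.

Besides the shell and the picture viewer there is one more tool, called after ">>>" as name(argument=value, ...), one argument or row to a line, values as JSON. send_rows: Moves the arm, as the interface text tells. Its arguments: {"type":"object","properties":{"rows":{"type":"array","items":{"type":"array","items":{"type":"array","items":{"type":"number"}}}},"grip_force":{"type":"number"}},"required":["rows"]}

```bash
mkdir -p pics; cat > h.py <<'E'
import numpy as np,cv2
from workcell import read_state,viewer,job
from scipy.spatial.transform import Rotation as Ro
def grab(n):
    s=read_state(); f=viewer.grab_frame(n)
    p=np.array(f["pixels"]); fl=p.shape[0]/2/np.tan(np.radians(f["fovy"])/2)
    if "hand_eye" in f:
        T=np.eye(4);T[:3,:3]=Ro.from_rotvec(s["tool_rot"]).as_matrix();T[:3,3]=s["ee_pos"]
        M=T@np.array(f["hand_eye"]); R=M[:3,:3].T; t=-R@M[:3,3]
    else: R=np.array(f["R"]);t=np.array(f["t"])
    c=dict(f=fl,cx=f["cx"],cy=f["cy"],R=R,t=t); cv2.imwrite("pics/_%s.png"%n,p[:,:,::-1]); 
    np.savez("pics/_%s.npz"%n,**c); return p,c
def ray(c,u,v):
    d=c["R"].T@np.array([(u-c["cx"])/c["f"],(v-c["cy"])/c["f"],1]); return -c["R"].T@c["t"],d/np.linalg.norm(d)
def onz(c,u,v,z):
    o,d=ray(c,u,v); return o+d*(z-o[2])/d[2]
def tri(c1,p1,c2,p2):
    o,d=ray(c1,*p1);q,e=ray(c2,*p2); s=np.linalg.lstsq(np.c_[d,-e],q-o,rcond=None)[0]
    a=o+s[0]*d;b=q+s[1]*e; return (a+b)/2,np.linalg.norm(a-b)
def proj(c,X):
    x=c["R"]@np.array(X)+c["t"]; return x[:2]/x[2]*c["f"]+[c["cx"],c["cy"]]
def load(n): return cv2.imread("pics/_%s.png"%n)[:,:,::-1],dict(np.load("pics/_%s.npz"%n))
E
python3 - <<'E'
from h import *
s=read_state();print({k:np.round(v,3) for k,v in s.items()})
im=[grab(n)[0] for n in("scene","top","wrist")]
for n in("scene","top"):
    c=load(n)[1];print(n,c["f"],-c["R"].T@c["t"],c["R"][2])
a=np.vstack([np.hstack([cv2.resize(i,(400,300),interpolation=cv2.INTER_AREA) for i in x]) for x in ((im[0],im[1]),)])
cv2.imwrite("pics/a0.png",cv2.resize(im[1],(800,600))[:,:,::-1]);cv2.imwrite("pics/a1.png",cv2.resize(im[0],(800,600))[:,:,::-1])
E
```

```text
{'time': np.float64(0.0), 'joint_pos': array([-1.467,  0.259,  0.021,  1.334,  0.   ,  1.418]), 'qvel': array([-0.001, -0.001, -0.001,  0.   , -0.002,  0.002]), 'tau': array([ 0.0000e+00, -5.5564e+01,  3.4453e+01,  1.4000e-02, -0.0000e+00,
       -0.0000e+00]), 'ee_pos': array([ 139.674, -531.709,  252.669]), 'tool_rot': array([-3.114, -0.402, -0.   ]), 'wrist_force': array([ 0.575,  0.013, -0.113]), 'moment': array([-0.015, -0.01 , -0.017]), 'gripper_force': np.float64(0.0), 'grip_width': np.float64(85.333)}
scene 519.7280160454635 [1250.39208193 -609.44191307  964.17671488] [-0.55175056  0.42788765 -0.71587951]
top 490.7488184758631 [ 511.62287406 -112.09108396 1339.75061087] [ 0.04927996  0.01794862 -0.99862372]
```

View pics/a0.png

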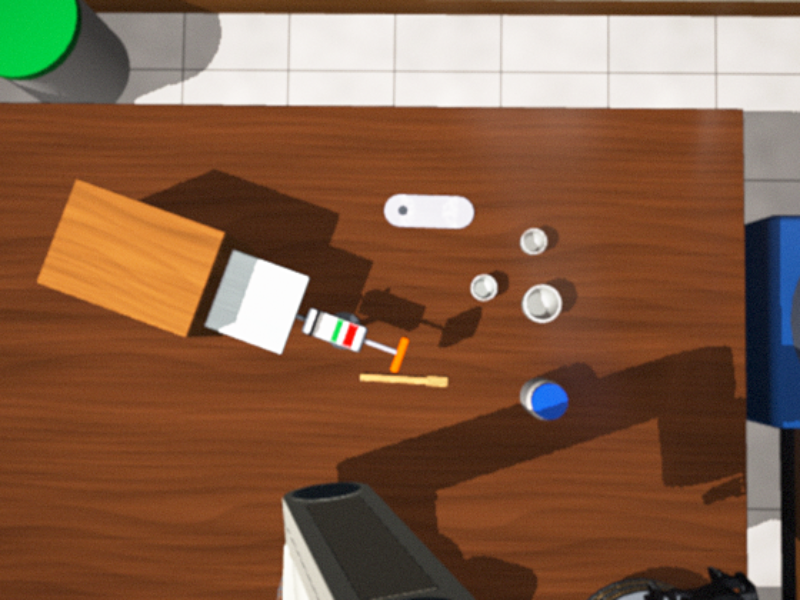

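View pics/a1.png

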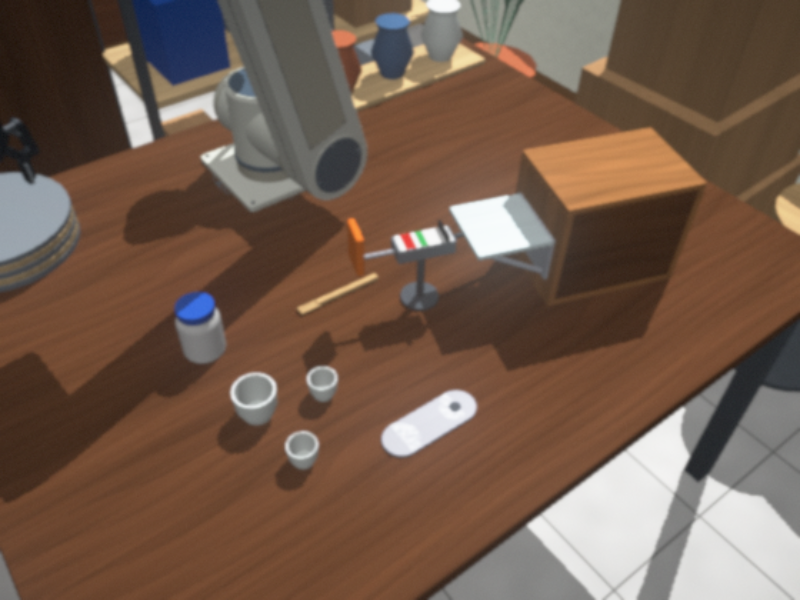

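Top view (800×600): cabinet around (130,258), shelf quad (237,250)-(308,275)-(282,354)-(206,327), scale housing (335,330), orange handle (399,355), bamboo tool (404,380), rib (430,211), canister with blue cap (545,400). There are three bowl candidates: (542,303), (484,288) and (534,241). The one at (542,303) is clearly the largest, so it fits the description; next I'll measure it and crop in on it.

```bash
python3 - <<'E'
from h import *
T,ct=load("top");S,cs=load("scene")
def blobs(p,lo,hi,amin=30):
    m=cv2.inRange(cv2.cvtColor(np.ascontiguousarray(p),cv2.COLOR_RGB2HSV),lo,hi)
    cc=cv2.findContours(m,cv2.RETR_EXTERNAL,cv2.CHAIN_APPROX_NONE)[0]
    return [c for c in cc if cv2.contourArea(c)>amin]
# bowls
for n,p,c,boxes in(("top",T,ct,[(542,303),(484,288),(534,241)]),("scene",S,cs,[(254,398),(322,383),(302,449)])):
    for b in blobs(p,(0,0,110),(180,75,255)):
        (u,v),wh,a=cv2.minAreaRect(b)
        for q in boxes:
            if np.hypot(u-q[0]*.7,v-q[1]*.7)<12: print(n,q,"bbox",cv2.boundingRect(b),cv2.contourArea(b))
# orange handle
for n,p,c in(("top",T,ct),("scene",S,cs)):
    for b in blobs(p,(5,200,150),(16,255,255)):
        r=cv2.minAreaRect(b); 
        if 200<r[0][0]<300: print(n,"orange",r,cv2.boxPoints(r).round(1).tolist(),cv2.contourArea(b)); 
# shelf
for n,p,q in(("top",T,(257,302)),("scene",S,(500,225))):
    for b in blobs(p,(0,0,120),(180,60,255)):
        if cv2.pointPolygonTest(b,(q[0]*.7,q[1]*.7),False)>0:
            print(n,"shelf",cv2.approxPolyDP(b,4,True).reshape(-1,2).tolist())
crop=np.hstack([cv2.resize(T[130:300,240:420],None,fx=2.2,fy=2.2,interpolation=cv2.INTER_CUBIC),cv2.resize(S[130:300,220:400],None,fx=2.2,fy=2.2,interpolation=cv2.INTER_CUBIC)])
crop2=np.hstack([cv2.resize(T[120:290,130:310],None,fx=2.2,fy=2.2,interpolation=cv2.INTER_CUBIC),cv2.resize(S[205:375,110:290],None,fx=2.2,fy=2.2,interpolation=cv2.INTER_CUBIC)])
cv2.imwrite("pics/b.png",cv2.resize(np.vstack([crop,crop2])[:,:,::-1],(800,600) if 0 else (636,600)))
E
```

```text
top (542, 303) bbox (365, 199, 29, 27) 583.0
top (484, 288) bbox (329, 192, 20, 19) 270.5
top (534, 241) bbox (364, 160, 20, 19) 268.5
scene (302, 449) bbox (199, 301, 25, 27) 471.5
scene (254, 398) bbox (160, 260, 35, 37) 882.0
scene (322, 383) bbox (214, 256, 23, 25) 408.0
top orange ((279.17559814453125, 247.88047790527344), (7.358584880828857, 26.322994232177734), 20.2248592376709) [[271.20001220703125, 259.0], [280.29998779296875, 234.3000030517578], [287.20001220703125, 236.8000030517578], [278.1000061035156, 261.5]] 50.0
top shelf [[163, 175], [143, 227], [196, 247], [216, 194]]
scene shelf [[364, 135], [314, 144], [335, 182], [356, 182], [350, 180], [387, 169]]
```

View pics/b.png

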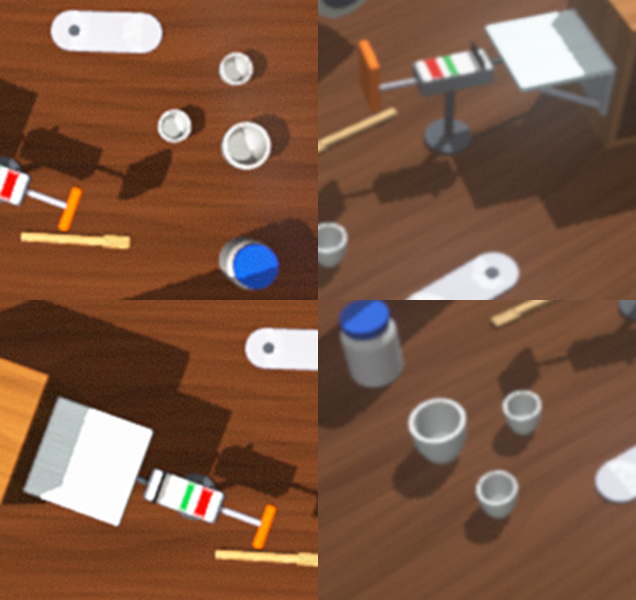

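The large bowl (top px (379,212), scene px (177,278)) is confirmed as the largest; the other two are about 0.7 of its size. Next I work out the positions.

```bash
python3 - <<'E'
from h import *
T,ct=load("top");S,cs=load("scene")
pt=[(163,175),(143,227),(196,247),(216,194)];ps=[(387,169),(364,135),(314,144),(335,182)]
P=[]
for a,b in zip(pt,ps):
    X,e=tri(ct,a,cs,b);P.append(onz(ct,*a,140));print("shelf",X.round(1),round(e,1),P[-1].round(1))
P=np.array(P);print("sides",[np.linalg.norm(P[i]-P[i-1]).round(1) for i in range(4)],"mid",P.mean(0).round(1),(tri(ct,np.mean(pt,0),cs,np.mean(ps,0))))
d=(P[2]+P[3]-P[0]-P[1])/2;print("-y dir",d/np.linalg.norm(d),np.degrees(np.arctan2(d[1],d[0])))
mid=P.mean(0)
def om(p):
    h=cv2.cvtColor(np.ascontiguousarray(p),cv2.COLOR_RGB2HSV);m=cv2.inRange(h,(5,210,140),(15,255,255))
    n,l,s,c=cv2.connectedComponentsWithStats(m);return [(s[i].tolist(),c[i].round(1).tolist(),cv2.boxPoints(cv2.minAreaRect(np.argwhere(l==i)[:,::-1].astype(np.float32))).round(1).tolist()) for i in range(1,n) if s[i,4]>60 and 200<c[i][0]<300]
for n,p in(("top",T),("scene",S)): print(n,om(p))
for z in(150,190): print("handle",z,onz(ct,279.2,247.9,z).round(1))
# bowl
for c,b in((ct,(365,199,29,27)),): 
    u,v=b[0]+b[2]/2-.5,b[1]+b[3]/2-.5
    X=onz(c,u,v,60);print("bowl",X.round(1),"diam",np.linalg.norm(onz(c,b[0],v,60)-onz(c,b[0]+b[2],v,60)),proj(cs,X))
    th=np.linspace(0,6.28,60)
    for z in(55,60,65):
        X=onz(c,u,v,z);q=np.array([proj(cs,X+[34*np.cos(t),34*np.sin(t),0]) for t in th]);print(z,X.round(1),"scene rim bbox",q.min(0).round(1),q.max(0).round(1))
print("canister top",onz(ct,382,281,105))
E
```

```text
shelf [648.5 191.4 137.3] 1.5 [648.6 191.3 140. ]
shelf [519.4 236.5 140.8] 1.6 [519.9 237.4 140. ]
shelf [472.6 105.3 141.7] 0.6 [472.7 105.9 140. ]
shelf [604.2  61.  131.4] 0.9 [603.3  59.4 140. ]
sides [np.float64(139.5), np.float64(136.8), np.float64(139.7), np.float64(138.5)] mid [561.1 148.5 140. ] (array([560.98419097, 149.28757365, 135.18749128]), np.float64(0.48121401433467337))
-y dir [-0.33126551 -0.94353758  0.        ] -109.34560460505499
top [([273, 235, 14, 26, 86], [279.8, 247.3], [[271.3999938964844, 259.0], [280.29998779296875, 234.3000030517578], [287.20001220703125, 236.8000030517578], [278.20001220703125, 261.5]])]
scene []
handle 150 [473.7 -97.7 150. ]
handle 190 [475.  -98.2 190. ]
bowl [ 567.6 -355.    60. ] diam 75.16382012489883 [177.02484515 272.69829307]
55 [ 567.8 -355.9   55. ] scene rim bbox [161.2 262.2] [192.7 287. ]
60 [ 567.6 -355.    60. ] scene rim bbox [161.2 260.6] [192.7 285.4]
65 [ 567.4 -354.    65. ] scene rim bbox [161.2 258.9] [192.8 283.7]
canister top [ 393.65451485 -354.43889958  105.        ]
```

>>> send_rows(
  rows=[
    [[1,0.0335,0.0433,0,0.09],[1,0.0335,0.0433,0,0.09],[1,0.0335,0.0433,0,0.09],[1,0.0335,0.0433,0,0.09],[1,0.0335,0.0433,0,0.09],[1,0.0335,0.0433,0,0.09],[1,0.0335,0.0433,0,0.09],[1,0.0335,0.0433,0,0.09],[1,0.0335,0.0433,0,0.09],[1,0.0335,0.0433,0,0.09]],
  ],
  grip_force=30,
)

```text
time: 1.15
ee_pos: [307.7, -314.4, 253.2]
tool_rot: [-2.101, -2.335, -0.0]
wrist_force: [-0.0, -0.8, -0.5]
grip_width: 85.7
gripper_force: 0.0
```

>>> send_rows(
  rows=[
    [[1,0.0335,0.0433,0,0.09],[1,0.0335,0.0433,0,0.09],[1,0.0335,0.0433,0,0.09],[1,0.0335,0.0433,0,0.09],[1,0.0335,0.0433,0,0.09],[1,0.0335,0.0433,0,0.09],[1,0.0335,0.0433,0,0.09],[1,0.0335,0.0433,0,0.09],[1,0.0335,0.0433,0,0],[1,0.0335,0.0433,0,0]],
  ],
)

```text
time: 2.15
ee_pos: [475.2, -97.9, 253.1]
tool_rot: [-0.531, -3.096, -0.0]
wrist_force: [-0.3, -0.3, -0.3]
grip_width: 85.4
gripper_force: 0.0
```

```bash
cat > look.py <<'E'
from h import *
import sys
s=read_state();R=Ro.from_rotvec(s["tool_rot"]).as_matrix()
print(round(s["time"],2),s["ee_pos"].round(1) if hasattr(s["ee_pos"],"round") else s["ee_pos"],"yaw y-axis",np.degrees(np.arctan2(R[1,1],R[0,1])).round(1),"z",R[:,2].round(3),"F",np.round(s["wrist_force"],1),"q",np.round(s["joint_pos"],2),s["grip_width"])
E
python3 look.py; python3 - <<'E'
from h import *
p,c=grab("wrist");print("cam",(-c["R"].T@c["t"]).round(1),c["R"][2].round(2))
m=cv2.inRange(cv2.cvtColor(np.ascontiguousarray(p),cv2.COLOR_RGB2HSV),(5,200,100),(16,255,255))
n,l,s,ce=cv2.connectedComponentsWithStats(m)
for i in range(1,n):
    if s[i,4]>300:
        print(s[i],ce[i],cv2.boxPoints(cv2.minAreaRect(np.argwhere(l==i)[:,::-1].astype(np.float32))).round(1).tolist())
print("expected top ctr",proj(c,[475,-98.2,190]))
cv2.imwrite("pics/w1.png",p[:,:,::-1])
E
```

```text
2.15 [475.2 -97.9 253.1] yaw y-axis 70.5 z [-0.  0. -1.] F [-0.3 -0.3 -0.3] q [-0.38  0.15 -0.12  1.3  -0.   -0.04] 85.41185796827185
cam [404.7 -73.1 373.3] [ 0.28 -0.1  -0.96]
expected top ctr [279.33278125 249.7906525 ]
```

View pics/w1.png

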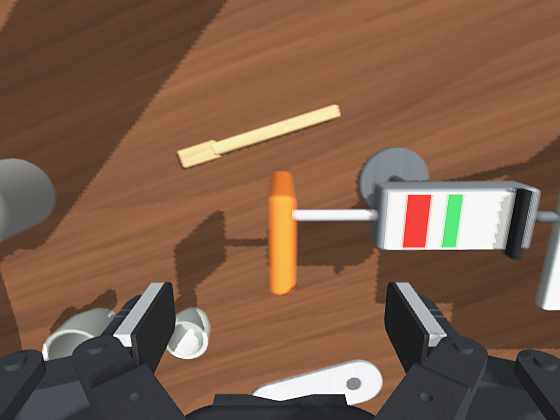

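The wrist view shows the paddle's top face centred at about (283,246) and the pad midplane at u≈280. That puts the paddle within 2 mm of the estimate. The pointer (black, 517,225) is at zero. I'll descend around it.

>>> send_rows(
  rows=[
    [[1,0.001,0.0028,-0.029,0],[1,0,0,-0.029,0],[1,0,0,-0.029,0],[1,0,0,-0.029,0],[1,0,0,-0.029,0],[1,0,0,-0.029,0],[1,0,0,0,0],[1,0,0,0,0]],
  ],
)

```text
time: 3.0
ee_pos: [475.1, -97.6, 166.5]
tool_rot: [-0.532, -3.096, -0.0]
wrist_force: [-0.2, 0.4, 0.7]
grip_width: 85.4
gripper_force: 0.0
```

>>> send_rows(
  rows=[
    [[0,0,0,0,0],[0,0,0,0,0],[0,0,0,0,0],[0,0,0,0,0],[0,0,0,0,0],[0,0,0,0,0],[0,0,0,0,0],[0,0,0,0,0]],
  ],
  grip_force=40,
)

```text
time: 3.8
ee_pos: [475.1, -98.2, 166.6]
tool_rot: [0.532, 3.096, -0.002]
wrist_force: [-2.8, -3.6, 2.4]
grip_width: 13.4
gripper_force: 41.6
```

```bash
python3 look.py; python3 - <<'E'
from h import *
p,c=grab("wrist");cv2.imwrite("pics/w2.png",p[:,:,::-1])
E
```

```text
3.8 [475.1 -98.2 166.6] yaw y-axis 70.5 z [-0.    -0.001 -1.   ] F [-2.8 -3.6  2.4] q [-0.38  0.19 -0.29  1.08 -0.   -0.04] 13.405264403199306
```

View pics/w2.png

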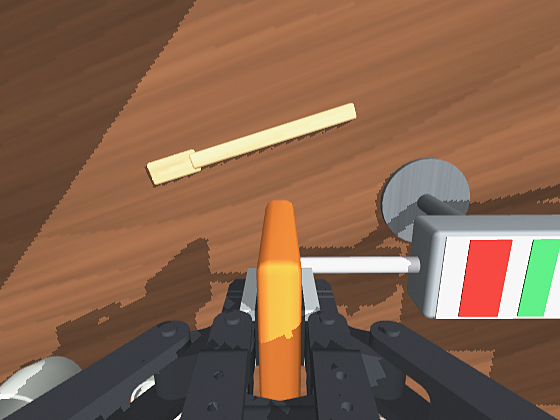

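The paddle is gripped squarely between the pads, resting on its zero stop with about 4 N of inward preload. I start the pull along (-0.331,-0.944).

>>> send_rows(
  rows=[
    [[0,-0.0024,-0.0068,0,0],[0,-0.0024,-0.0068,0,0],[0,-0.0024,-0.0068,0,0],[0,-0.0024,-0.0068,0,0],[0,-0.0024,-0.0068,0,0],[0,-0.0024,-0.0068,0,0],[0,-0.0024,-0.0068,0,0],[0,-0.0024,-0.0068,0,0],[0,-0.0024,-0.0068,0,0],[0,-0.0024,-0.0068,0,0]],
  ],
)

```text
time: 4.85
ee_pos: [463.7, -130.9, 166.5]
tool_rot: [0.53, 3.095, 0.004]
wrist_force: [4.2, 9.8, 4.4]
grip_width: 13.3
gripper_force: 42.0
```

```bash
python3 - <<'E'
from h import *
s=read_state();d=np.array([-.331,-.944])
e=np.array(s["ee_pos"]);print(e.round(1),"pull",((e[:2]-[475.1,-98.2])@d).round(1),"F",np.round(s["wrist_force"],1),"along",np.dot(s["wrist_force"][:2],d).round(1),s["grip_width"])
E
```

```text
[ 463.7 -130.9  166.5] pull 34.7 F [4.2 9.8 4.4] along -10.6 13.30997744831403
```

>>> send_rows(
  rows=[
    [[0,-0.0018,-0.0051,0,0],[0,-0.0018,-0.0051,0,0],[0,0,0,0,0],[0,0,0,0,0],[0,0,0,0,0]],
  ],
)

```text
time: 5.35
ee_pos: [462.0, -135.8, 166.5]
tool_rot: [0.53, 3.095, 0.004]
wrist_force: [4.8, 11.3, 4.9]
grip_width: 13.4
gripper_force: 41.9
```

```bash
python3 - <<'E'
from h import *
s=read_state();d=np.array([-.331,-.944])
e=np.array(s["ee_pos"]);print(e.round(1),"pull",((e[:2]-[475.1,-98.2])@d).round(1),"F",np.round(s["wrist_force"],1),"along",np.dot(s["wrist_force"][:2],d).round(1),s["grip_width"])
a,_=grab("scene");b,_=grab("top")
cv2.imwrite("pics/p.png",np.hstack([cv2.resize(a[140:210,240:340],(400,280),interpolation=cv2.INTER_CUBIC),cv2.resize(b[200:270,200:300],(400,280),interpolation=cv2.INTER_CUBIC)])[:,:,::-1])
E
```

```text
[ 462.  -135.8  166.5] pull 39.8 F [ 4.8 11.3  4.9] along -12.3 13.432116853217332
```

View pics/p.png

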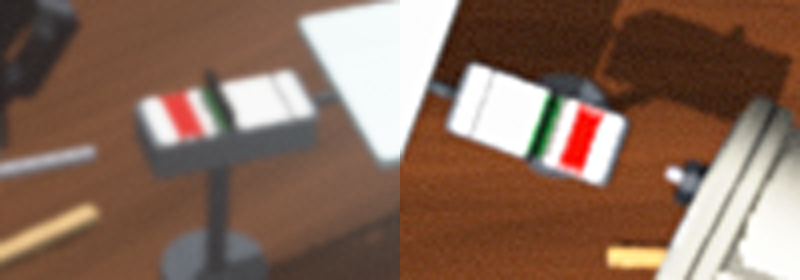

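The pointer stands in the green band: at (220,100) in the scene half of the picture and centred at (546,125) in the top half. The force along the pull is 12.3 N at 39.8 mm. I now hold it there for 3 s.

>>> send_rows(
  rows=[
    [[0,0,0,0,0],[0,0,0,0,0],[0,0,0,0,0],[0,0,0,0,0],[0,0,0,0,0],[0,0,0,0,0],[0,0,0,0,0],[0,0,0,0,0],[0,0,0,0,0],[0,0,0,0,0]],
  ],
)

```text
time: 6.45
ee_pos: [462.0, -135.7, 166.5]
tool_rot: [0.53, 3.095, 0.004]
wrist_force: [4.5, 11.2, 4.1]
grip_width: 13.5
gripper_force: 41.9
```

>>> send_rows(
  rows=[
    [[0,0,0,0,0],[0,0,0,0,0],[0,0,0,0,0],[0,0,0,0,0],[0,0,0,0,0],[0,0,0,0,0],[0,0,0,0,0],[0,0,0,0,0],[0,0,0,0,0],[0,0,0,0,0]],
  ],
)

```text
time: 7.45
ee_pos: [462.0, -135.7, 166.5]
tool_rot: [0.53, 3.095, 0.004]
wrist_force: [4.5, 10.8, 5.3]
grip_width: 13.7
gripper_force: 41.9
```

>>> send_rows(
  rows=[
    [[0,0,0,0,0],[0,0,0,0,0],[0,0,0,0,0],[0,0,0,0,0],[0,0,0,0,0],[0,0,0,0,0],[0,0,0,0,0],[0,0,0,0,0],[0,0,0,0,0],[0,0,0,0,0]],
  ],
)

```text
time: 8.45
ee_pos: [462.0, -135.7, 166.5]
tool_rot: [0.53, 3.095, 0.004]
wrist_force: [5.3, 10.8, 5.2]
grip_width: 13.7
gripper_force: 41.9
```

>>> send_rows(
  rows=[
    [[0,0.0013,0.0038,0,0],[0,0.0013,0.0038,0,0],[0,0.0013,0.0038,0,0],[0,0.0013,0.0038,0,0],[0,0.0013,0.0038,0,0],[0,0.0013,0.0038,0,0],[0,0.0013,0.0038,0,0],[0,0.0013,0.0038,0,0],[0,0.0013,0.0038,0,0],[0,0.0013,0.0038,0,0]],
  ],
)

```text
time: 9.45
ee_pos: [468.3, -117.4, 166.5]
tool_rot: [0.531, 3.095, 0.002]
wrist_force: [2.3, 4.8, 4.5]
grip_width: 13.6
gripper_force: 42.1
```

>>> send_rows(
  rows=[
    [[0,0.0013,0.0038,0,0],[0,0.0013,0.0038,0,0],[0,0.0013,0.0038,0,0],[0,0.0013,0.0038,0,0],[0,0.0013,0.0038,0,0],[0,0.0013,0.0038,0,0],[0,0.0013,0.0038,0,0],[0,0.0013,0.0038,0,0],[0,0.0013,0.0038,0,0],[0,0.0013,0.0038,0,0]],
  ],
)

```text
time: 10.45
ee_pos: [474.6, -99.2, 166.5]
tool_rot: [0.532, 3.095, -0.002]
wrist_force: [0.9, -0.1, 5.3]
grip_width: 13.6
gripper_force: 42.2
```

>>> send_rows(
  rows=[
    [[0,0,0,0,0],[0,0,0,0,0]],
  ],
)

```text
time: 10.65
ee_pos: [474.6, -99.2, 166.5]
tool_rot: [0.532, 3.095, -0.001]
wrist_force: [1.7, -0.2, 5.1]
grip_width: 13.5
gripper_force: 42.2
```

>>> send_rows(
  rows=[
    [[0,0.0007,0.0019,0,0],[0,0,0,0,0],[0.1,0,0,0,0],[0.2,0,0,0,0],[0.35,0,0,0,0],[0.5,0,0,0,0],[0.7,0,0,0,0],[0.7,0,0,0,0]],
  ],
  grip_force=20,
)

```text
time: 11.45
ee_pos: [474.6, -97.7, 166.1]
tool_rot: [-0.532, -3.096, 0.0]
wrist_force: [-1.2, 0.5, -0.7]
grip_width: 59.7
gripper_force: 0.0
```

```bash
python3 look.py
```

```text
11.45 [474.6 -97.7 166.1] yaw y-axis 70.5 z [-0.  0. -1.] F [-1.2  0.5 -0.7] q [-0.38  0.19 -0.3   1.08 -0.   -0.04] 59.657870183408235
```

>>> send_rows(
  rows=[
    [[0.8,0,0,0.03,0],[1,0,0,0.06,0],[1,0,0,0.06,0],[1,0,0,0.03,0],[1,0.0155,-0.0429,0,0.0835],[1,0.0155,-0.0429,0,0.0835],[1,0.0155,-0.0429,0,0.0835],[1,0.0155,-0.0429,0,0.0835],[1,0.0155,-0.0429,0,0.0835],[1,0.0155,-0.0429,0,0.0835]],
  ],
)

```text
time: 12.45
ee_pos: [521.5, -227.3, 256.2]
tool_rot: [0.704, -3.061, -0.0]
wrist_force: [0.3, -0.9, 0.2]
grip_width: 85.3
gripper_force: 0.0
```

>>> send_rows(
  rows=[
    [[1,0.0155,-0.0429,0,0.0835],[1,0.0155,-0.0429,0,0.0835],[1,0.0155,-0.0429,0,0.0835],[1,0.0155,-0.0429,0,0.0835],[1,0.0155,-0.0429,0,0.0835],[1,0.0155,-0.0429,0,0.0835],[1,0,0,0,0],[1,0,0,0,0]],
  ],
)

```text
time: 13.25
ee_pos: [567.6, -355.2, 255.6]
tool_rot: [1.814, -2.565, -0.002]
wrist_force: [-0.0, 0.8, -0.2]
grip_width: 85.0
gripper_force: 0.0
```

```bash
python3 look.py; python3 - <<'E'
from h import *
p,c=grab("wrist");print("cam",(-c["R"].T@c["t"]).round(1))
X=np.array([567.6,-355,60]);print("expected rim ctr",proj(c,X).round(1))
m=cv2.inRange(cv2.cvtColor(np.ascontiguousarray(p),cv2.COLOR_RGB2HSV),(0,0,110),(180,75,255))
for b in cv2.findContours(m,cv2.RETR_EXTERNAL,cv2.CHAIN_APPROX_NONE)[0]:
    if cv2.contourArea(b)>800: print(cv2.boundingRect(b),cv2.contourArea(b))
th=np.linspace(0,6.28,60);q=np.array([proj(c,X+[34*np.cos(t),34*np.sin(t),0]) for t in th]);print("exp rim bbox",q.min(0).round(1),q.max(0).round(1))
cv2.polylines(im:=np.ascontiguousarray(p[:,:,::-1]),[q.round().astype(int)],True,(0,0,255),1)
t,ct=grab("top");t=t[190:280,130:300]
cv2.imwrite("pics/w3.png",np.vstack([im[:,:],cv2.resize(t[:,:,::-1],(560,180))[:180]]))
E
```

```text
13.25 [ 567.6 -355.2  255.6] yaw y-axis 160.5 z [-0.001  0.001 -1.   ] F [-0.   0.8 -0.2] q [-0.68  0.47  0.35  1.45  0.   -1.92] 85.01450353797654
cam [ 543.1 -426.7  375.7]
expected rim ctr [280.1 194.8]
(18, 382, 77, 38) 1943.5
(163, 323, 72, 89) 3606.5
(395, 282, 52, 65) 830.5
(113, 282, 51, 65) 829.0
(266, 262, 45, 51) 1718.0
(151, 212, 51, 50) 1912.0
(244, 154, 75, 77) 4387.5
(408, 77, 94, 91) 3491.0
exp rim bbox [242.2 156.7] [318.  230.7]
```

View pics/w3.png

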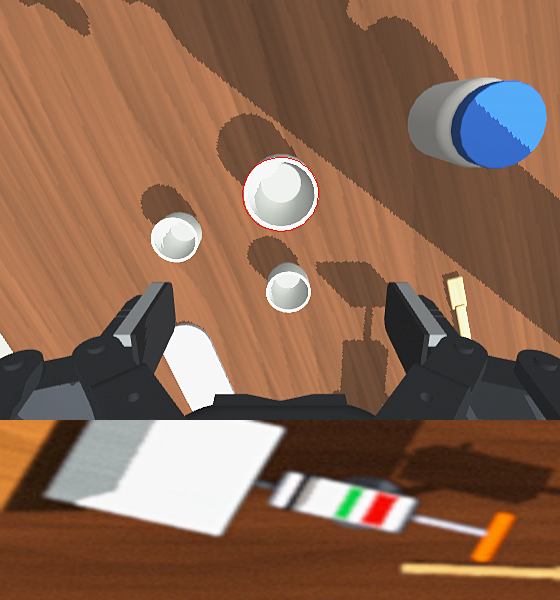

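The predicted rim (red circle) coincides with the large bowl at (281,193), and the two smaller bowls at (176,238) and (288,288) are clear of the fingers. The scale's pointer is back at its rest line at the cabinet end. I descend.

>>> send_rows(
  rows=[
    [[1,0,0,-0.04,0],[1,0,0,-0.04,0],[1,0,0,-0.04,0],[1,0,0,-0.04,0],[1,0,0,-0.04,0],[1,0,0,-0.04,0],[1,0,0,-0.04,0],[1,0,0,-0.04,0],[1,0,0,-0.04,0],[1,0,0,-0.03,0]],
  ],
)

```text
time: 14.35
ee_pos: [567.4, -353.9, 60.6]
tool_rot: [1.817, -2.563, -0.001]
wrist_force: [-0.1, 0.0, -0.2]
grip_width: 85.1
gripper_force: 0.0
```

>>> send_rows(
  rows=[
    [[1,0,0,-0.02,0],[1,0,0,-0.02,0],[1,0,0,-0.02,0],[1,0,0,0,0],[1,0,0,0,0]],
  ],
)

```text
time: 14.85
ee_pos: [567.8, -355.1, 31.5]
tool_rot: [-1.817, 2.563, -0.0]
wrist_force: [-0.8, 0.2, 0.3]
grip_width: 85.1
gripper_force: 0.0
```

>>> send_rows(
  rows=[
    [[0.8,0,0,0,0],[0.75,0,0,0,0],[0.7,0,0,0,0],[0.65,0,0,0,0],[0.65,0,0,0,0],[0.65,0,0,0,0],[0.65,0,0,0,0]],
  ],
  grip_force=20,
)

```text
time: 15.55
ee_pos: [567.9, -355.4, 32.2]
tool_rot: [-1.817, 2.562, -0.002]
wrist_force: [-2.0, 1.7, 6.4]
grip_width: 65.8
gripper_force: 21.7
```

```bash
python3 look.py
```

```text
15.55 [ 567.9 -355.4   32.2] yaw y-axis 160.7 z [ 0.001 -0.001 -1.   ] F [-2.   1.7  6.4] q [-0.68  0.59 -0.04  0.95 -0.   -1.92] 65.8237892885389
```

>>> send_rows(
  rows=[
    [[0.65,0,0,0.01,0],[0.65,0,0,0.02,0],[0.65,0,0,0.04,0],[0.65,0,0,0.06,0],[0.65,0,0,0.07,0],[0.65,0,0,0.07,0],[0.65,0,0,0.07,0],[0.65,0,0,0.06,0],[0.65,0,0,0.04,0],[0.65,0,0,0.02,0]],
  ],
  grip_force=25,
)

```text
time: 16.55
ee_pos: [568.0, -355.3, 264.1]
tool_rot: [-1.817, 2.562, -0.005]
wrist_force: [0.0, -0.7, -2.6]
grip_width: 65.7
gripper_force: 28.6
```

```bash
python3 look.py
```

```text
16.55 [ 568.  -355.3  264.1] yaw y-axis 160.7 z [ 0.003 -0.002 -1.   ] F [ 0.  -0.7 -2.6] q [-0.68  0.47  0.37  1.47  0.   -1.92] 65.66305268697582
```

>>> send_rows(
  rows=[
    [[0.65,-0.0007,0.02,0,0],[0.65,-0.0007,0.04,0,0],[0.65,-0.0007,0.0555,0,0],[0.65,-0.0007,0.0555,0,0],[0.65,-0.0007,0.0555,0,0],[0.65,-0.0007,0.0555,0,0],[0.65,-0.0007,0.0555,0,0],[0.65,-0.0007,0.0555,0,0],[0.65,-0.0007,0.0555,0,0],[0.65,-0.0007,0.0555,0,0]],
  ],
)

```text
time: 17.55
ee_pos: [563.3, -101.2, 259.7]
tool_rot: [1.817, -2.561, -0.003]
wrist_force: [0.3, -0.3, -1.5]
grip_width: 65.8
gripper_force: 28.6
```

>>> send_rows(
  rows=[
    [[0.65,-0.0007,0.0555,0,0],[0.65,-0.0007,0.0555,0,0],[0.65,-0.0007,0.0555,0,0],[0.65,-0.0007,0.0555,0,0],[0.65,-0.0007,0.0555,0,0],[0.65,-0.0007,0.0555,0,0],[0.65,-0.0007,0.0555,0,0],[0.65,-0.0007,0.0555,0,0],[0.65,0,0.04,0,0],[0.65,0,0.02,0,0]],
  ],
)

```text
time: 18.55
ee_pos: [560.3, 150.8, 259.9]
tool_rot: [1.819, -2.559, -0.002]
wrist_force: [-0.3, -0.1, -1.5]
grip_width: 66.1
gripper_force: 28.6
```

```bash
python3 look.py; python3 - <<'E'
from h import *
p,c=grab("wrist");s,cs=grab("scene")
cv2.imwrite("pics/w4.png",np.hstack([cv2.resize(p,(400,300)),cv2.resize(s[40:220,230:470],(400,300))])[:,:,::-1])
E
```

```text
18.55 [560.3 150.8 259.9] yaw y-axis 160.8 z [-0.002  0.    -1.   ] F [-0.3 -0.1 -1.5] q [ 0.12  0.31  0.11  1.37  0.   -1.12] 66.0642291279464
```

View pics/w4.png

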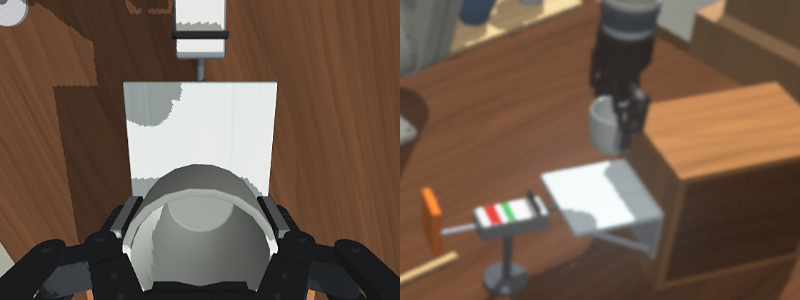

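The bowl hangs level and is laterally centred over the shelf: shelf edges at u 123 and 277, bowl at 200. The scale is at zero. I lower it.

>>> send_rows(
  rows=[
    [[0.65,0,0,-0.01,0],[0.65,0,0,-0.02,0],[0.65,0,0,-0.03,0],[0.65,0,0,-0.03,0],[0.65,0,0,-0.03,0],[0.65,0,0,-0.02,0],[0.65,0,0,-0.01,0],[0.65,0,0,0,0],[0.65,0,0,0,0],[0.65,0,0,0,0]],
  ],
)

```text
time: 19.65
ee_pos: [561.8, 148.9, 186.9]
tool_rot: [-1.817, 2.562, -0.001]
wrist_force: [0.1, -0.1, -1.9]
grip_width: 66.1
gripper_force: 28.6
```

```bash
python3 look.py
```

```text
19.65 [561.8 148.9 186.9] yaw y-axis 160.7 z [ 0.001  0.    -1.   ] F [ 0.1 -0.1 -1.9] q [ 0.11  0.34 -0.04  1.2  -0.   -1.12] 66.10573346054468
```

>>> send_rows(
  rows=[
    [[0.65,0,0,-0.004,0],[0.65,0,0,-0.004,0],[0.65,0,0,-0.004,0],[0.65,0,0,-0.004,0],[0.65,0,0,-0.004,0],[0.65,0,0,-0.003,0],[0.65,0,0,0,0]],
  ],
)

```text
time: 20.35
ee_pos: [561.3, 148.9, 174.5]
tool_rot: [1.817, -2.562, -0.0]
wrist_force: [-0.3, 0.0, -1.6]
grip_width: 65.8
gripper_force: 28.6
```

>>> send_rows(
  rows=[
    [[0.65,0,0,-0.002,0],[0.65,0,0,0,0]],
  ],
)

```text
time: 20.55
ee_pos: [561.4, 148.9, 173.7]
tool_rot: [1.817, -2.562, -0.0]
wrist_force: [-1.1, -0.7, -1.5]
grip_width: 66.1
gripper_force: 28.6
```

>>> send_rows(
  rows=[
    [[0.65,0,0,-0.002,0],[0.65,0,0,0,0]],
  ],
)

```text
time: 20.75
ee_pos: [561.4, 148.9, 172.7]
tool_rot: [1.817, -2.562, -0.0]
wrist_force: [-0.0, 0.1, -1.5]
grip_width: 66.3
gripper_force: 28.6
```

>>> send_rows(
  rows=[
    [[0.65,0,0,-0.0016,0],[0.65,0,0,0,0]],
  ],
)

```text
time: 20.95
ee_pos: [561.5, 148.9, 172.3]
tool_rot: [-1.817, 2.562, -0.0]
wrist_force: [-1.2, -0.0, 1.6]
grip_width: 65.6
gripper_force: 28.6
```

>>> send_rows(
  rows=[
    [[0.65,0,0,-0.001,0],[0.65,0,0,0,0]],
  ],
)

```text
time: 21.15
ee_pos: [561.5, 149.0, 172.3]
tool_rot: [-1.817, 2.562, -0.001]
wrist_force: [-2.4, 0.4, 5.8]
grip_width: 65.7
gripper_force: 28.6
```

Contact is made on the shelf (Fz now upward). I release gently and retreat upward.

>>> send_rows(
  rows=[
    [[0.65,0,0,0.001,0],[0.75,0,0,0,0],[0.8,0,0,0,0],[0.85,0,0,0,0],[0.9,0,0,0,0],[1,0,0,0,0],[1,0,0,0,0],[1,0,0,0,0]],
  ],
  grip_force=20,
)

```text
time: 21.95
ee_pos: [561.5, 148.9, 171.9]
tool_rot: [1.817, -2.563, -0.0]
wrist_force: [-0.7, 0.5, -0.7]
grip_width: 85.4
gripper_force: 0.0
```

>>> send_rows(
  rows=[
    [[1,0,0,0.01,0],[1,0,0,0.02,0],[1,0,0,0.03,0],[1,0,0,0.04,0],[1,0,0,0.04,0],[1,0,0,0.04,0],[1,0,0,0.03,0],[1,0,0,0.02,0],[1,0,0,0,0]],
  ],
)

```text
time: 22.85
ee_pos: [561.9, 149.0, 288.7]
tool_rot: [-1.816, 2.56, -0.002]
wrist_force: [-0.4, -0.5, -1.0]
grip_width: 85.6
gripper_force: 0.0
```

```bash
python3 look.py; python3 - <<'E'
from h import *
p,c=grab("wrist");s,cs=grab("scene")
m=cv2.inRange(cv2.cvtColor(np.ascontiguousarray(p),cv2.COLOR_RGB2HSV),(0,0,110),(180,75,255))
X=np.array([561.4,148.9,200.]);th=np.linspace(0,6.28,60);q=np.array([proj(c,X+[34*np.cos(t),34*np.sin(t),0]) for t in th])
im=np.ascontiguousarray(p);cv2.polylines(im,[q.round().astype(int)],True,(255,0,0),1)
cv2.imwrite("pics/w5.png",np.hstack([cv2.resize(im,(400,300)),cv2.resize(s,(400,300))])[:,:,::-1])
E
```

```text
22.85 [561.9 149.  288.7] yaw y-axis 160.7 z [ 0.003  0.    -1.   ] F [-0.4 -0.5 -1. ] q [ 0.11  0.3   0.18  1.44 -0.   -1.12] 85.55060064125689
```

View pics/w5.png

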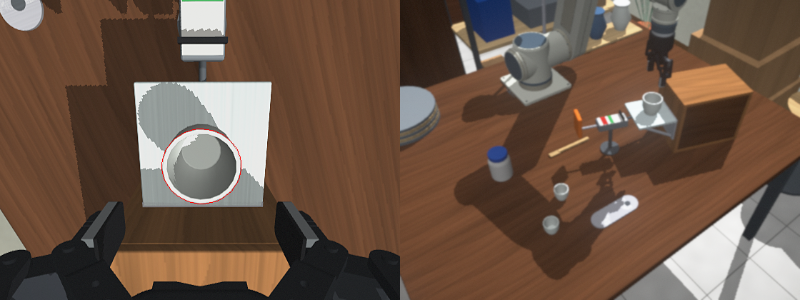

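The bowl stands upright in the middle of the shelf (201,166) with the predicted rim on it. The pointer is at zero, the canister, rib, bamboo tool and small bowls are undisturbed, and the arm is clear.

```bash
python3 -c "
from workcell import job;print(job.sign_off())"
```

```text
the job is handed in; nothing more can be done
None
```

The job is handed in: the shelf held about 12 N (pointer mid-green) for over 3 s, the handle was eased back to zero, and the large bowl now stands upright in the middle of the shelf, released, with everything else left in place.

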